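Show the drawn mahjong tile to the web camera

ROBOT

A 6-joint arm with a two-finger parallel gripper is mounted at the origin on the work surface. World frame = base frame: x ahead of the robot, y to its left, z up, the work surface at z = 0. Lengths are in m, angles in rad, forces in N, time in s.
With the tool pointing down it reaches from about 0.3 to 0.75 m from the base axis. Payload 8.5 kg.
Tool frame: the origin (TCP) lies between the finger pads; the fingertips stand ctrl.nose_length ahead of it and the grasp point (between the pads) is the TCP (ctrl.nose_length is the distance from the TCP to the fingertips, in m); z points along the fingers, y is the line along which they close (so a half turn about z gives the same grasp; the last joint's range is limited). The gripper opens to 88 mm and grips with 3 to 60 N. Pads are 18 mm wide; open, the fingers measure 123 mm over their backs; the gripper's body (75 mm by 187 mm) begins 45 mm behind the grasp point.
Start: joints at [-1.343, 0.381, 1.297, -0, 1.464, -0.215], TCP at [0.236, -0.497, 0.225] pointing down, gripper open.
Joint ranges: [-3.11, 3.11], [-0.89, 2.33], [0.22, 2.48], [-1.42, 4.56], [0.17, 2.85], [-2.88, 2.88]. Speed limits (rad/s): [2.39, 2.39, 3.14, 3.14, 3.14, 3.14].

INTERFACE

Orientations are given as a unit quaternion [x, y, z, w].
In Python, from cell import ctrl gives the robot as it stands. The module is installed in compiled form; this text tells all that it offers.
- The arm moves only by the tool drive_tool, never from a script. Its argument "commands" is a list that holds one entry, the list of rows, each a list of 5 numbers: the finger opening in mm, from 0 to 88.1, then the shift along the tool's x, y, z in units of 30 mm (1.0 is 30 mm), then the turn about the tool's z in units of 5 degrees (1.0 is 5 degrees). In form: [[[jaw, tx, ty, tz, roll], ...]]. A call has 1 to 20 rows; each row shifts and turns the commanded pose from where the row before left it, along the tool's axes as they then stand; what a row does not reach is not made up. A row lasts 1/10 s, in which the tool goes at most 50 mm and 8.59 degrees, less where a joint would pass 70% of its speed; a pose out of reach is approached as far as the arm can. A call is refused whole if a number of a shift passes 1 or a number of a turn 1, either way. A call with a gripper value outside its range is refused whole. The fingers move at their own pace and stop on an object; the grip force is fixed at half the most. Time passes only in rows, so rows that do not move let the fingers close. It gives the time, the measured TCP pose, the force, the opening and the grip force at its end, in the units of the state.
- ctrl.get_state(): the state, without advancing time (a new reading comes with each control period).
- ctrl.capture(name): name is "scene" or "top" or "wrist"; returns a dict with "frame" (480x640x3 uint8, red, green, blue), "camera_matrix" (3x3 intrinsics, pixels), "dist" ([k1, k2, p1, p2, k3] as OpenCV has them; the pictures are not rectified), "position" and "orientation" of the camera in the world. Camera axes: x right, y up, looking along -z (the intrinsics and any distortion apply to the point x, -y, -z); pixel columns grow to the right and rows downward; lengths in m; the calibration is good to about 2 mm. A picture is of the moment at which its call begins. There is no depth.
- ctrl.sign_off(): hands the job in; it is judged then, once.
The state is a dict: "t": time; "joint_pos": joint angles; "dq": joint speeds; "joint_torque": joint torques, N m; "ee_pos": TCP position; "ee_rot": TCP orientation; "force": force on the tool from outside, world axes, zero at the start; "wrist_torque": the same for the moment, N m; "opening": finger opening in m; "gripper_force": force on a finger pad.
Only numpy, scipy, OpenCV 4.12 (cv2) and the standard library are available. Lean on these libraries where they do the work, as an engineer would, in place of code of your own. Each camera call takes 0.05 s, during which the arm holds its last target. There are 200 camera calls.

TASK

Show the player on the video call which tile was drawn: take the tile that stands apart from the other four out of the rack, gripping it by its two narrow sides so that nothing covers the engraved face. Hold it up to the web camera right way up, about 12 cm in front of the lens and in the middle of its view, the face square to the lens (the camera looks down a little, so tip the tile to match), and finish there, still holding it steady. Do not shift the other tiles or the things on the table, and do not touch the camera.

Things in the scene. Friction and masses are not known exactly. Their poses are not given: they have to be found in the camera images.
- drawn: Mahjong tile, ivory face on a jade back, 30 mm wide (y), 22 mm thick (x), 40 mm tall (z), 30 to 50 g; stands alone towards the right (-y) end of the rack, 43 to 165 mm clear of the four hand tiles. Leans back 0.26 rad, the engraved face towards the robot and a little up. Origin: centre of its lower end; z up along its height, y across its width, -x out of the engraved face.
- drawn_face: Engraved field of the drawn tile's face (25 x 35 mm, a wheel of dark dots), part of that tile. Origin: centre of the face surface, which is 11 mm to -x and 20 mm up from the tile's origin. Same axes as the tile: -x points out of the face, z to its top end.
- drawn_top (a point): Centre of the drawn tile's upper end, 40 mm above its origin along its z.
- hand0: Mahjong tile, ivory face on a jade back, 30 mm wide (y), 22 mm thick (x), 40 mm tall (z); number 1 of the four tiles of the hand, which stand side by side, nearly touching, at the left part (+y) of the rack, leaning like the drawn one. Origin: centre of its lower end; axes as the drawn tile.
- hand1: Mahjong tile, ivory face on a jade back, 30 mm wide (y), 22 mm thick (x), 40 mm tall (z); number 2 of the four tiles of the hand, which stand side by side, nearly touching, at the left part (+y) of the rack, leaning like the drawn one. Origin: centre of its lower end; axes as the drawn tile.
- hand2: Mahjong tile, ivory face on a jade back, 30 mm wide (y), 22 mm thick (x), 40 mm tall (z); number 3 of the four tiles of the hand, which stand side by side, nearly touching, at the left part (+y) of the rack, leaning like the drawn one. Origin: centre of its lower end; axes as the drawn tile.
- hand3: Mahjong tile, ivory face on a jade back, 30 mm wide (y), 22 mm thick (x), 40 mm tall (z); number 4 of the four tiles of the hand, which stand side by side, nearly touching, at the left part (+y) of the rack, leaning like the drawn one. Origin: centre of its lower end; axes as the drawn tile.
- rack: Clear acrylic tile rack, fixed, 340 mm long (y), 70 mm deep, 27 mm tall. Its trough leans back 0.26 rad: a ledge 34 mm deep, inner edge 9 mm over the table, and a low back that reaches 18 mm up the tiles, so the upper 22 mm of a tile is free all round. Origin: middle of the foot, on the table; -x is the robot's side.
- cam_stand: Foot of the camera stand, fixed: black disc 110 mm across, with an upright tube 18 mm thick, on the right of the table. Origin: centre of the underside; its -x is the way the camera looks, seen from above.
- lens (a point): Front of the web camera's lens, 185 to 255 mm over the table. The camera, a black bar 92 wide, 30 high, 26 mm deep, sits on the stand; its height and downward tilt (0.03 to 0.35 rad) differ each time and stay so. Axes: -x straight out along the line of sight, y across the picture, z up in the picture.
- dice_cup: Red plastic dice cup standing open end up, 80 mm across the rim, 85 mm tall. Origin: centre of its underside. To be left alone.
- saucer: Glass saucer, 116 mm across, 16 mm high. Origin: centre of its underside. To be left alone.
- tongs: Chrome chip tongs lying on the table, 150 mm long (x), 48 mm wide, 18 mm high. Origin: on the table, under the middle. To be left alone.
- chip_tray: Black tray with a row of white chips, 160 mm long (y), 52 mm wide, chips up to 43 mm high. Origin: centre of its underside. To be left alone.

How it is judged:
On the way:
1. the drawn tile is held by the fingers, clear above the rack (contact force between the fingers and drawn above 1 N and height (world z) of drawn above 0.07 m and contact force between drawn and rack below 0.1 N), for 0.1 s.
At the end, for the whole second after the job is handed in: Held by its sides (over 2 N, under 1 N on the face), tile still, off rack and camera; face centre 95 to 145 mm before the lens, within 20 mm of the line of sight across and up-down; face to the lens, top up, each within 0.22 rad; the hand's tiles within 12 mm of their starts (x of drawn_face in the frame of lens between -0.145 and -0.095 m and y of drawn_face in the frame of lens between -0.02 and 0.02 m and z of drawn_face in the frame of lens between -0.02 and 0.02 m and angle between the x axis of drawn_face and the x axis of lens, either way round below 0.22 rad and angle between the z axis of drawn_face and the z axis of lens, either way round below 0.22 rad and x of lens in the frame of drawn_face below -0.05 m and z of drawn_top in the frame of lens above 0 m and contact force between the fingers and drawn above 2 N and contact force between the fingers and drawn_face below 1 N and contact force between drawn and rack below 0.1 N and contact force between drawn and cam_stand below 0.1 N and linear speed of drawn below 0.02 m/s and angular speed of drawn below 0.15 rad/s and distance of each of hand0, hand1, hand2, hand3 from where it was at the start of the episode below 0.012 m); the arm keeps its last pose, push and grip.
It fails at once if another tile of the hand is pushed about, tipped or pulled out of the rack (more than 12 mm) (distance of any of hand0, hand1, hand2, hand3 from where it was at the start of the episode above 0.012 m).
It fails at once if the dice cup, saucer, tongs or chip tray is shifted (more than 15 mm) (distance of any of dice_cup, saucer, tongs, chip_tray from where it was at the start of the episode above 0.015 m).
It fails at once if the camera or its stand is touched by the robot or the tile (more than 1 N) (contact force between any of the arm, the fingers, drawn and cam_stand above 1 N).
It also fails if it takes over 35 s, if anything falls off the work surface, if the arm or the gripper's body presses on something with over 40 N, if the wrist force passes 120 N, or if a joint passes its speed limit or range.

## Working session

There is one attempt and no reset: what is moved stays moved. The work goes in short steps, Python scripts to look and compute and a tool call to move; the robot and the scene stay as the last step left them, time stands still between calls to the robot, and variables do not carry over. Pictures are saved under pics/ and viewed, at most 10 in all, crops included, and the job is handed in when it is done.

Besides the shell and the picture viewer there is one more tool, called after "Emit:" as name(argument=value, ...), one argument or row to a line, values as JSON. drive_tool: Moves the arm, as the interface text tells. Its arguments: {"type":"object","properties":{"commands":{"type":"array","items":{"type":"array","items":{"type":"array","items":{"type":"number"}}}}},"required":["commands"]}

```bash
mkdir -p pics; python3 - <<'E'
from cell import ctrl
import cv2,pickle
d={}
for n in ["scene","top","wrist"]:
    c=ctrl.capture(n); d[n]=c
    cv2.imwrite(f"pics/{n}0.png",c["frame"][:,:,::-1])
    print(n,c["camera_matrix"].tolist(),c["dist"],c["position"],c["orientation"])
pickle.dump(d,open("c0.pkl","wb"))
s=ctrl.get_state();print(s, ctrl.nose_length)
E
```

```text
scene [[461.19247244846133, 0.0, 314.97617103977865], [0.0, 461.19247244846133, 237.44484506176636], [0.0, 0.0, 1.0]] [-0.09379842  0.          0.          0.          0.        ] [ 1.21689137 -0.03947755  0.74334152] [0.26873965 0.27381442 0.67130315 0.6341583 ]
top [[433.09918981580074, 0.0, 319.886498211146], [0.0, 433.09918981580074, 235.17735662254887], [0.0, 0.0, 1.0]] [-0.02936175  0.          0.          0.          0.        ] [ 0.50005415 -0.05934748  0.95749718] [ 0.03905586 -0.02441847 -0.70631595  0.7063966 ]
wrist [[352.87425662753907, 0.0, 322.7360929833334], [0.0, 352.87425662753907, 246.20741870684896], [0.0, 0.0, 1.0]] [-0.03609904  0.          0.          0.          0.        ] [ 0.31101698 -0.46216159  0.38495126] [-0.13520214  0.08661844 -0.52732392  0.83435431]
{'t': 0.15, 'joint_pos': array([-1.34331788e+00,  3.81018870e-01,  1.29799858e+00, -2.98216069e-05,
        1.46361603e+00, -2.15315725e-01]), 'dq': array([ 0.00151872, -0.00181793, -0.00349645, -0.00066677, -0.0016353 ,
       -0.00174309]), 'joint_torque': array([ 2.07230703e-03, -4.38082445e+01, -2.24614763e+01,  7.13431626e-02,
        3.43428121e-02, -9.09122446e-05]), 'ee_pos': array([ 0.23558792, -0.49674421,  0.22432134]), 'ee_rot': array([ 9.75591127e-01,  2.19594356e-01, -1.79889446e-05, -5.20315011e-04]), 'force': array([0.47580192, 0.29631709, 0.79484671]), 'wrist_torque': array([ 0.02484086, -0.05610867,  0.03881995]), 'gripper_force': 0.0, 'opening': 0.08783366745206678} 0.019
```

View pics/scene0.png

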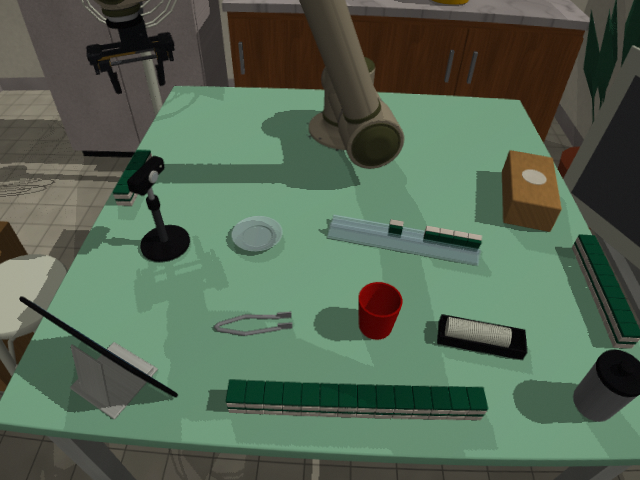

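View pics/top0.png

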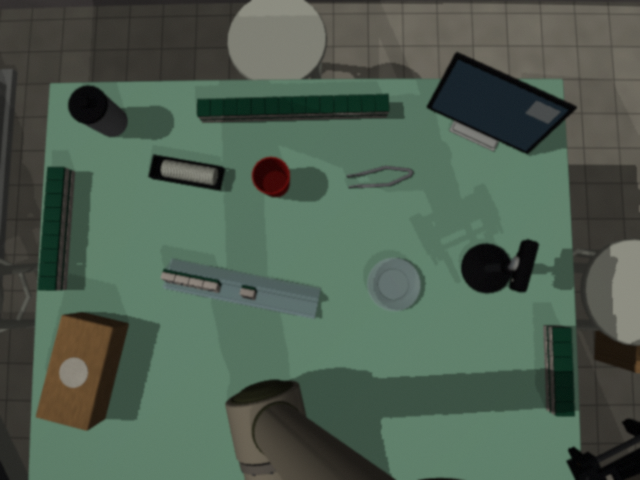

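The scene view shows the camera bar at (148,175) on its stand foot at (165,243), and the drawn tile at (396,228). The top view shows the drawn tile at (248,292), the hand tiles at x 163–218, the stand at (487,268) and the bar at (525,265).

```bash
python3 - <<'E'
import pickle,cv2,numpy as np
d=pickle.load(open("c0.pkl","rb"))
def crop(n,x,y,w,h,k): 
    return cv2.resize(d[n]["frame"][y:y+h,x:x+w,::-1],None,fx=k,fy=k,interpolation=cv2.INTER_CUBIC)
a=crop("scene",110,140,100,75,4);b=crop("top",450,230,100,75,4)
e=crop("scene",380,205,100,75,4);f=crop("top",155,250,100,75,4)
cv2.imwrite("pics/m1.png",np.vstack([np.hstack([a,b]),np.hstack([e,f])]))
E
```

```text
(no output)
```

View pics/m1.png

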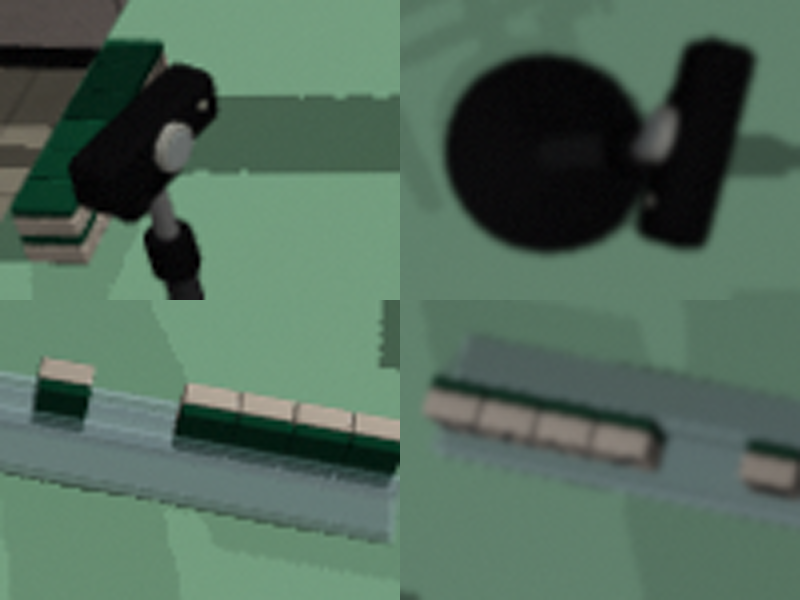

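View pics/wrist0.png

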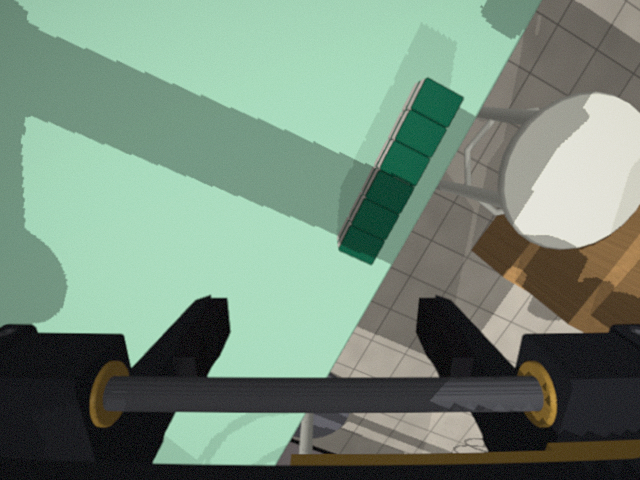

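Crop: the lens is the silver disc at scene (153.5,176.5) and top (513,265), facing +y and slightly +x. In the wrist view only a wall of tiles and the floor show, with the fingers at the bottom. Next, a rough triangulation.

```bash
cat > h.py <<'E'
import numpy as np,cv2,pickle
from scipy.spatial.transform import Rotation as R
F=np.diag([1,-1,-1.])
def ray(c,p):
    u=cv2.undistortPoints(np.array([[p]],float),c["camera_matrix"],c["dist"])[0,0]
    v=R.from_quat(c["orientation"]).apply(F@[u[0],u[1],1]); return c["position"],v/np.linalg.norm(v)
def tri(*cp):
    A=0;b=0;rs=[ray(c,p) for c,p in cp]
    for o,v in rs: M=np.eye(3)-np.outer(v,v);A=A+M;b=b+M@o
    X=np.linalg.solve(A,b); return X,[np.linalg.norm(np.cross(X-o,v)) for o,v in rs]
def atz(c,p,z): o,v=ray(c,p); return o+v*(z-o[2])/v[2]
def proj(c,X):
    Xc=(R.from_quat(c["orientation"]).inv().apply(np.atleast_2d(X)-c["position"]))@F
    return cv2.projectPoints(Xc,np.zeros(3),np.zeros(3),c["camera_matrix"],c["dist"])[0][:,0]
def toolaxes(s): return R.from_quat(s["ee_rot"]).as_matrix()
E
python3 - <<'E'
from h import *
d=pickle.load(open("c0.pkl","rb"));s,t=d["scene"],d["top"]
S=lambda x,y,X,Y:(X+x/4,Y+y/4)
print("lens",tri((s,(153.5,176.5)),(t,S(245,142,450,230))))
print("foot",atz(t,S(145,152,450,230),.008))
# drawn top end: scene centre ; top centre
print("drawn",tri((s,S(66,372,380,205-75)),(t,(155+372/4,250+166/4))))
print("drawnS",tri((s,S(66,72,380,205)),(t,(155+372/4,250+166/4))))
print("hand L/R top", tri((t,S(40,85+20,155,250)),(s,(479,238))), atz(t,S(242,135,155,250),.05))
print("rack ends",atz(t,(166,262),.01),atz(t,(322,310),.01))
print("bar ends top",atz(t,S(320,50,450,230),.22),atz(t,S(265,245,450,230),.22))
print("saucer",atz(t,(395,284),.016))
E
```

```text
lens (array([ 0.5156223 , -0.38301671,  0.19219219]), [np.float64(0.002849566229084081), np.float64(0.0028495662290840534)])
foot [ 0.51344092 -0.40233699  0.008     ]
drawn (array([0.463728  , 0.1109646 , 0.04943954]), [np.float64(0.0012036041498162766), np.float64(0.0012036041498162502)])
drawnS (array([0.463728  , 0.1109646 , 0.04943954]), [np.float64(0.0012036041498162766), np.float64(0.0012036041498162502)])
hand L/R top (array([0.49511572, 0.28996346, 0.04508012]), [np.float64(0.00161457060345176), np.float64(0.0016145706034517689)]) [0.4796392  0.17844249 0.05      ]
rack ends [0.52615153 0.30035961 0.01      ] [ 0.42272515 -0.04441284  0.01      ]
bar ends top [ 0.55365859 -0.40179474  0.22      ] [ 0.47129083 -0.37521299  0.22      ]
saucer [ 0.47900849 -0.20189485  0.016     ]
```

Emit:
drive_tool(
  commands=[
    [[88,0,0,-0.3,1],[88,0,0,-0.3,1],[88,0,0,-0.3,1],[88,0,0,-0.3,1],[88,0,0,-0.3,1],[88,0,0,-0.3,1],[88,0,0,0,1],[88,0,0,0,1],[88,0.43,-1,0,0.4],[88,0.43,-1,0,0],[88,0.43,-1,0,0],[88,0.43,-1,0,0],[88,0.43,-1,0,0],[88,0.43,-1,0,0],[88,0.43,-1,0,0],[88,0.43,-1,0,0],[88,0.43,-1,0,0],[88,0.43,-1,0,0],[88,0.43,-1,0,0],[88,0.43,-1,0,0]],
  ],
)

```text
t: 2.15
ee_pos: [0.4868, -0.1944, 0.2785]
ee_rot: [0.989, -0.145, -0.0, -0.0]
force: [0.3, -0.4, -0.4]
opening: 0.0879
gripper_force: 0.0
```

```bash
cat > cap.py <<'E'
import sys; from h import *; from cell import ctrl
n,name=sys.argv[1:3]
c=ctrl.capture(n); pickle.dump(c,open(name+".pkl","wb")); cv2.imwrite(f"pics/{name}.png",c["frame"][:,:,::-1])
s=ctrl.get_state(); print(s["t"],s["ee_pos"],R.from_quat(s["ee_rot"]).as_matrix().round(4).tolist(),s["opening"],s["gripper_force"],s["force"])
E
python3 cap.py wrist w1
```

```text
2.2 [ 0.48874383 -0.19128538  0.27849835] [[0.959, -0.2833, 0.0007], [-0.2833, -0.959, 0.0018], [0.0001, -0.002, -1.0]] 0.08758648402256326 0.0 [-0.08381059  2.56415325 -1.55246944]
```

View pics/w1.png

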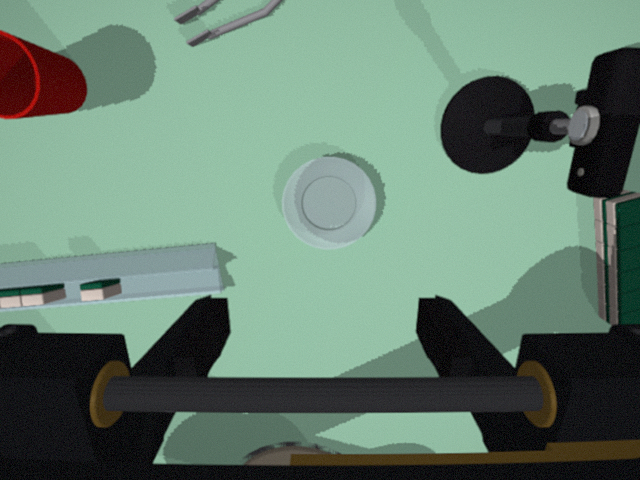

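The wrist view shows the lens disc at about (588,124), the bar at x 570–640, the foot at (488,125), and the drawn tile at (100,290).

Emit:
drive_tool(
  commands=[
    [[88,1,0,0,0],[88,1,0,0,0],[88,0.8,0,0,0],[88,0,0,0,0],[88,0,0,0,0]],
  ],
)

```text
t: 2.7
ee_pos: [0.5662, -0.2196, 0.2781]
ee_rot: [0.989, -0.145, -0.001, -0.0]
force: [0.3, -0.6, 0.1]
opening: 0.088
gripper_force: 0.0
```

```bash
python3 cap.py wrist w2; python3 - <<'E'
import cv2,numpy as np
a=cv2.imread("pics/w1.png")[40:200,540:640];b=cv2.imread("pics/w2.png")[140:300,540:640]
cv2.imwrite("pics/m2.png",np.hstack([cv2.convertScaleAbs(cv2.resize(i,None,fx=3.7,fy=3.7,interpolation=cv2.INTER_CUBIC),alpha=1.6,beta=20) for i in (a,b)]))
E
```

```text
2.75 [ 0.565943   -0.21947971  0.27859194] [[0.9582, -0.2862, -0.0007], [-0.2862, -0.9582, 0.0003], [-0.0007, -0.0001, -1.0]] 0.08817749753649586 0.0 [-0.26684691  0.80441955 -0.10121182]
```

View pics/m2.png

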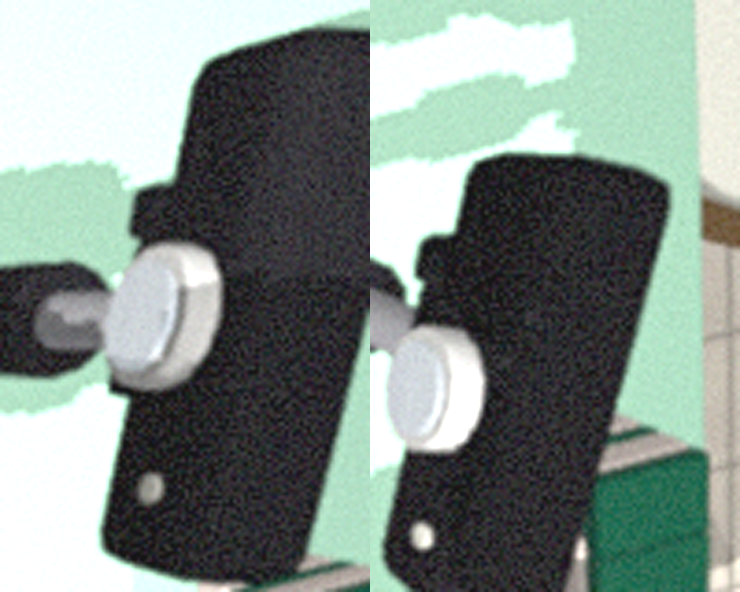

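Lens front centre: w1 (579.2,125.1) and w2 (552.4,244.9). The bar's edges are clear in both views, so I fit the webcam pose from its silhouette.

```bash
cat > fit.py <<'E'
from h import *
from scipy.optimize import least_squares
d=pickle.load(open("c0.pkl","rb"));L=lambda n:pickle.load(open(n+".pkl","rb"))
V=[L("w1"),L("w2"),d["top"],d["scene"]]
off=[(540,40,3.7),(540-100,140,3.7),(450,230,4),(110,140,4)]
P=[[(190,110),(183,150),(125,400),(110,480),(350,380),(320,500),(200,572),(260,42)],
[(466,200),(395,490),(388,540),(655,260),(620,400),(600,470),(580,560),(530,155),(600,158)],
[(283,75),(243,215),(352,75),(340,120),(325,180),(308,230),(270,247),(315,40)],
[(120,115),(85,150),(216,95),(73,185),(105,213),(208,122)]]
lens=[(145,315),(416,388),(248,140),(174,146)]
full=lambda i,p:np.array([off[i][0]+p[0]/off[i][2],off[i][1]+p[1]/off[i][2]])
def axes(yaw,t): # columns x,y,z ; -x = sight, down by t
    return (R.from_euler("z",yaw)*R.from_euler("y",-t)).as_matrix()
def res(q,parts=False):
    A=axes(q[3],q[4]);r=[]
    B=np.array([[q[5]+a,b,c+q[6]] for a in(0,.026) for b in(-.046,.046) for c in(-.015,.015)])@A.T+q[:3]
    for i,c in enumerate(V):
        w=[1,1,.7,.7][i]
        h=cv2.convexHull(proj(c,B).astype(np.float32))
        r+=[w*cv2.pointPolygonTest(h,tuple(map(float,full(i,p))),True) for p in P[i]]
        r+=list(2*w*(proj(c,q[:3])[0]-full(i,lens[i]))) if i!=2 else []
    return np.array(r)
if __name__=="__main__":
    print("lens tri",tri((V[0],full(0,lens[0])),(V[1],full(1,lens[1]))),tri((V[0],full(0,lens[0])),(V[1],full(1,lens[1])),(V[3],full(3,lens[3]))))
    led=tri((V[0],full(0,(150,488))),(V[1],full(1,(423,536))));print("led",led)
    for t0 in(.05,.2,.35):
        f=least_squares(res,[.516,-.383,.19,np.arctan2(-.95,-.31),t0,.008,0],loss="soft_l1",x_scale=[.01]*3+[.1]*2+[.005]*2,diff_step=1e-3)
        print(f.x.round(4),f.cost); print(res(f.x).round(1).tolist())
    q=f.x;print("led in lens frame",axes(q[3],q[4]).T@(led[0]-q[:3]))
E
python3 fit.py
```

```text
lens tri (array([ 0.52168431, -0.38204724,  0.19767061]), [np.float64(0.00014975411900753258), np.float64(0.0001497541190075988)]) (array([ 0.52157456, -0.38246891,  0.19742722]), [np.float64(6.815004899177784e-05), np.float64(0.0003907936760233313), np.float64(0.000458046708462968)])
led (array([ 0.49137568, -0.37828607,  0.20170701]), [np.float64(0.00012068775689756768), np.float64(0.00012068775689762633)])
[ 0.521  -0.3828  0.1965 -1.8802  0.3957  0.006  -0.0096] 16.31689089400996
[-0.3, 0.1, -1.0, -0.3, 0.2, -0.1, 3.5, 3.6, -0.5, 1.5, 0.6, -0.2, 1.0, 0.8, -0.5, -0.5, -2.0, 2.1, 1.6, 0.8, 0.2, -0.4, -0.5, 0.3, 0.2, -0.1, 0.5, -0.1, 1.1, 1.0, 1.3, 0.1, 2.3, 1.8, 0.4, 0.3, 0.4]
[ 0.521  -0.3828  0.1965 -1.8801  0.396   0.006  -0.0096] 16.318093498128114
[-0.3, 0.1, -1.0, -0.4, 0.2, -0.1, 3.5, 3.6, -0.5, 1.5, 0.5, -0.2, 1.0, 0.8, -0.5, -0.5, -2.0, 2.1, 1.6, 0.8, 0.2, -0.4, -0.5, 0.3, 0.2, -0.0, 0.5, -0.1, 1.1, 1.0, 1.3, 0.1, 2.4, 1.8, 0.4, 0.3, 0.4]
[ 0.5211 -0.3827  0.1968 -1.8805  0.3974  0.006  -0.0097] 16.30683258932869
[-0.4, 0.1, -1.0, -0.4, 0.2, -0.1, 3.4, 3.8, -0.5, 1.2, 0.5, -0.2, 1.0, 0.8, -0.5, -0.5, -2.0, 2.2, 1.6, 0.7, 0.3, -0.4, -0.5, 0.3, 0.2, -0.1, 0.4, -0.1, 1.1, 1.0, 1.3, 0.1, 2.3, 1.8, 0.3, 0.4, 0.3]
led in lens frame [ 0.00643519 -0.02965201  0.00265642]
```

Lens position is consistent at about (0.5215,-0.3825,0.1974). The silhouette gives a poor tilt, so I use the bluish front disc's ellipse shape.

```bash
cat > disc.py <<'E'
from fit import *
U=[]
for i,(x0,y0) in enumerate([(560,100),(535,220)]):
    f=V[i]["frame"]; w=cv2.resize(f[y0:y0+50,x0:x0+45],None,fx=8,fy=8,interpolation=cv2.INTER_CUBIC).astype(int)
    w=cv2.GaussianBlur(w.astype(np.float32),(0,0),4)
    m=((w[...,2]-w[...,0]>2)&(w.sum(2)>330)).astype(np.uint8)
    c=max(cv2.findContours(m,0,cv2.CHAIN_APPROX_NONE)[0],key=cv2.contourArea)
    h=cv2.convexHull(c); e=cv2.fitEllipse(h)
    print(i,cv2.contourArea(c)/64,cv2.contourArea(h)/64,[x0+e[0][0]/8-.44,y0+e[0][1]/8-.44],np.array(e[1])/8,e[2])
    vis=np.ascontiguousarray(w.astype(np.uint8)[:,:,::-1]);cv2.ellipse(vis,e,(0,0,255),1);U.append(vis)
    pts=cv2.ellipse2Poly((int(e[0][0]*16),int(e[0][1]*16)),(int(e[1][0]*8),int(e[1][1]*8)),int(e[2]),0,360,15)/16
    V[i]["E"]=pts/8+[x0-.44,y0-.44]
cv2.imwrite("pics/disc.png",np.hstack(U))
def rr(q):
    A=axes(q[3],q[4]);a=np.linspace(0,2*np.pi,60)
    C=q[:3]+q[5]*(np.outer(np.cos(a),A[:,1])+np.outer(np.sin(a),A[:,2]));r=[]
    for i in(0,1):
        h=proj(V[i],C).astype(np.float32)
        r+=[cv2.pointPolygonTest(h,tuple(map(float,p)),True) for p in V[i]["E"]]
    return r
for t0 in(.05,.3):
    g=least_squares(rr,[.5215,-.3825,.1974,-1.88,t0,.011],diff_step=1e-3,x_scale=[.01]*3+[.1]*2+[.005]);print(g.x.round(4),g.cost)
led=tri((V[0],full(0,(150,488))),(V[1],full(1,(423,536))))[0]
print("led",axes(g.x[3],g.x[4]).T@(led-g.x[:3]))
for z in (0,):
  r6=lambda q:res(np.r_[q,0]);f=least_squares(r6,[.5215,-.3825,.1974,-1.88,.1,.008],loss="soft_l1",x_scale=[.01]*3+[.1]*2+[.005],diff_step=1e-3);print("box z0",f.x.round(4),f.cost)
E
python3 disc.py
```

```text
0 591.5625 766.9453125 [572.6619096374511, 117.37135559082031] [27.869627   42.11171341] 160.74765014648438
1 721.890625 767.7734375 [543.0893741226196, 250.85426193237305] [29.2634449  43.46830368] 34.365577697753906
[ 0.5312 -0.3622  0.2205 -2.0205 -0.1496  0.0125] 294.2636440820721
[ 0.5312 -0.3622  0.2205 -2.0203 -0.1505  0.0125] 294.2631638605192
led [ 0.0342485  -0.02892558 -0.01381974]
box z0 [ 0.5197 -0.3847  0.1936 -1.8742  0.4227  0.0034] 20.45825476024034
```

View pics/disc.png

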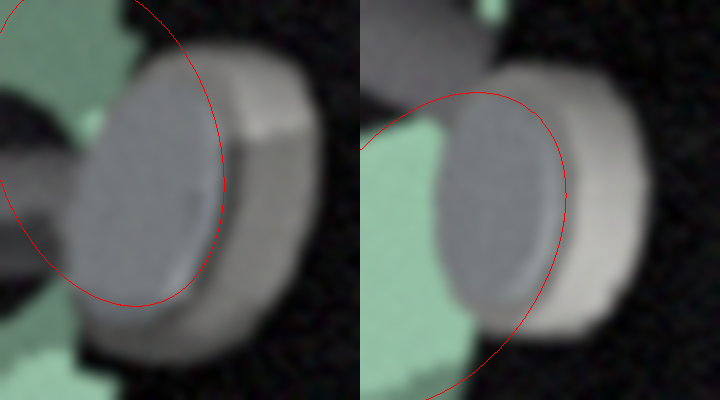

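The automatic ellipse leaked into the green, so I read the disc outline by hand. Disc in w1 (8x): x 65–220, y 65–318. Disc in w2: x 437–563, y 85–308. The back rim reaches x 320 and x 648.

```bash
cat > disc2.py <<'E'
from fit import *
o=[(560,100,0),(535,220,360)]
Fp=[[(185,65),(220,130),(205,220),(185,275),(130,318),(85,305),(65,240),(75,180),(110,110),(150,75)],
[(505,85),(545,115),(563,180),(550,250),(525,297),(485,308),(455,270),(437,200),(447,140),(475,95)]]
Bp=[[(320,150),(318,180),(295,270),(240,340),(285,65)],[(648,190),(640,260),(610,325),(645,140),(615,80)]]
px=lambda i,p:(o[i][0]+(p[0]-o[i][2])/8-.44,o[i][1]+p[1]/8-.44)
def rr(q):
    A=axes(q[3],q[4]);a=np.linspace(0,2*np.pi,90);r=[]
    c1=np.outer(np.cos(a),A[:,1])+np.outer(np.sin(a),A[:,2])
    for i in(0,1):
        h=proj(V[i],q[:3]+q[5]*c1).astype(np.float32)
        r+=[cv2.pointPolygonTest(h,tuple(map(float,px(i,p))),True) for p in Fp[i]]
        h=proj(V[i],q[:3]+q[7]*A[:,0]+q[6]*c1).astype(np.float32)
        r+=[cv2.pointPolygonTest(h,tuple(map(float,px(i,p))),True) for p in Bp[i]]
    return r
g=least_squares(rr,[.5215,-.3825,.1974,-1.88,.2,.011,.013,.007],diff_step=1e-3,x_scale=[.01]*3+[.1]*2+[.005]*3)
print(g.x.round(4),g.cost); print(np.round(rr(g.x),1).tolist())
C=np.linalg.inv(g.jac.T@g.jac);print("sd/px",np.sqrt(np.diag(C)).round(4))
led=tri((V[0],full(0,(150,488))),(V[1],full(1,(423,536))))[0]
print("led",axes(g.x[3],g.x[4]).T@(led-g.x[:3]))
E
python3 disc2.py
```

```text
[ 0.5222 -0.3816  0.197  -1.8643  0.0928  0.0102  0.012   0.0068] 4.414248821925766
[-0.7, 0.1, 0.8, 0.3, 0.9, 0.1, -0.6, -0.5, -0.1, 0.1, 0.5, 0.5, -0.1, -0.4, 1.2, 0.0, -0.3, -0.6, -0.2, -0.5, -0.1, 0.8, 0.2, 0.2, 0.1, 0.2, -0.2, -1.4, -0.2, -0.4]
sd/px [0.0005 0.0008 0.0013 0.0324 0.0316 0.0003 0.0008 0.0008]
led [ 0.00621538 -0.03049188  0.00419239]
```

```bash
cat > comb.py <<'E'
from disc2 import *
def box(q,D,H,z0,front):
    A=axes(q[3],q[4]);r=[]
    B=np.array([[front+a,b,c*H+z0] for a in(0,D) for b in(-.046,.046) for c in(-.5,.5)])@A.T+q[:3]
    for i,c in enumerate(V):
        w=[1,1,.7,.7][i];h=cv2.convexHull(proj(c,B).astype(np.float32))
        r+=[w*cv2.pointPolygonTest(h,tuple(map(float,full(i,p))),True) for p in P[i]]
    return r
for name,fr in {"D":(1,0,0),"D,H":(1,1,0),"D,z":(1,0,1),"none":(0,0,0),"z":(0,0,1)}.items():
    def F(q):
        D=q[8] if fr[0] else .026;H=q[9] if fr[1] else .03;z=q[10] if fr[2] else 0
        return np.r_[rr(q[:8]),box(q,D,H,z,q[7]),0.01*(q[8:]-[.026,.03,0])/.005]
    f=least_squares(F,[.522,-.3816,.197,-1.87,.15,.0102,.012,.0068,.026,.03,0],loss="soft_l1",diff_step=1e-3,x_scale=[.01]*3+[.1]*2+[.005]*6)
    print(name,f.x.round(4),f.cost)
E
python3 comb.py|tail -5
```

```text
0.03    0.0046] 18.29009735785471
none [ 0.5174 -0.3896  0.1841 -1.8761  0.311   0.0143  0.0197  0.0057  0.026
  0.03    0.    ] 46.0234257971185
z [ 0.5198 -0.383   0.194  -1.8834  0.3324  0.0144  0.0127  0.0084  0.026
  0.03   -0.0102] 37.79832588959714
```

```bash
python3 comb.py|tail -11
```

```text
led [ 0.00621538 -0.03049188  0.00419239]
D [ 0.5212 -0.3828  0.195  -1.8807  0.189   0.0112  0.0112  0.0082  0.0215
  0.03    0.    ] 21.489152080039847
D,H [ 0.5216 -0.3822  0.1959 -1.8807  0.1288  0.0106  0.0117  0.0074  0.0253
  0.0212  0.    ] 17.95321568151022
D,z [ 0.5212 -0.383   0.1945 -1.8798  0.1179  0.0106  0.0117  0.0074  0.0197
  0.03    0.0046] 18.29009735785471
none [ 0.5174 -0.3896  0.1841 -1.8761  0.311   0.0143  0.0197  0.0057  0.026
  0.03    0.    ] 46.0234257971185
z [ 0.5198 -0.383   0.194  -1.8834  0.3324  0.0144  0.0127  0.0084  0.026
  0.03   -0.0102] 37.79832588959714
```

Combined fit: bar about 20 mm plus a 6 mm lens, tilt about 0.12–0.19 rad, heading (0.302,0.953). The rack lean of 0.26 rad is within tolerance, so I go to look at the drawn tile.

Emit:
drive_tool(
  commands=[
    [[88,-0.63,-0.94,0,0],[88,-0.63,-0.94,0,0],[88,-0.63,-0.94,0,0],[88,-0.63,-0.94,0,0],[88,-0.63,-0.94,0,0],[88,-0.63,-0.94,0,0],[88,-0.63,-0.94,0,0],[88,0,0,0,0],[88,0,0,0,0]],
  ],
)

```text
t: 3.65
ee_pos: [0.4956, 0.0075, 0.2793]
ee_rot: [0.99, -0.144, 0.0, 0.0]
force: [0.3, -0.2, 0.1]
opening: 0.0883
gripper_force: 0.0
```

```bash
python3 cap.py wrist w3
```

```text
3.7 [0.49602999 0.00687166 0.279101  ] [[0.9581, -0.2863, 0.0007], [-0.2863, -0.9581, -0.0005], [0.0008, 0.0003, -1.0]] 0.0880804622003794 0.0 [ 0.20252963 -0.76199656 -0.24916787]
```

Emit:
drive_tool(
  commands=[
    [[88,-0.63,-0.94,0.4,0],[88,-0.63,-0.94,0.4,0],[88,-0.63,-0.94,0.4,0],[88,0,0,0,0],[88,0,0,0,0]],
  ],
)

```text
t: 4.2
ee_pos: [0.4665, 0.104, 0.2428]
ee_rot: [0.989, -0.145, 0.0, 0.0]
force: [-0.0, -1.1, -0.3]
opening: 0.0884
gripper_force: 0.0
```

```bash
python3 cap.py wrist w4; python3 - <<'E'
from h import *
ims=[]
for n in("w3","w4"):
    c=pickle.load(open(n+".pkl","rb")); u,v=proj(c,[.462,.108,.045])[0].astype(int); print(n,u,v)
    u=max(u-50,0);v=max(v-50,0); ims.append(cv2.resize(c["frame"][v:v+100,u:u+100,::-1],(400,400),interpolation=cv2.INTER_CUBIC)); print(u,v)
cv2.imwrite("pics/m3.png",np.hstack(ims))
E
```

```text
4.25 [0.46683715 0.10355671 0.24298232] [[0.9579, -0.2872, 0.0006], [-0.2872, -0.9579, -0.0004], [0.0007, 0.0002, -1.0]] 0.08838120405952633 0.0 [ 0.56587951 -0.37708927 -0.95608714]
w3 249 255
199 205
w4 319 217
269 167
```

View pics/m3.png

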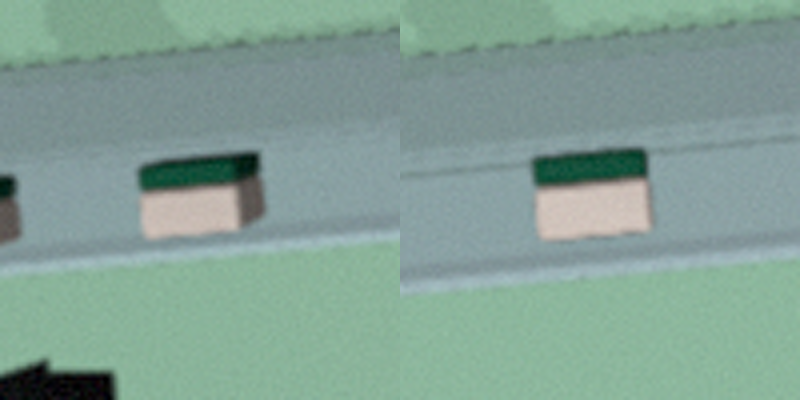

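The crop shows the drawn tile's upper end, with green at the back and ivory at the front. Its centre is at w4 (316.9,215.2) and w3 (246.2,254.5). The left edge in w4 runs from crop (134,158) to (141,240).

```bash
cat > tile.py <<'E'
from h import *
L=lambda n:pickle.load(open(n+".pkl","rb"));a,b=L("w3"),L("w4")
A=[(139,168),(236,160),(145,239),(242,231)];B=[(134,158),(246,148),(141,240),(252,231)]
pa=lambda p:(199+p[0]/4-.4,205+p[1]/4-.4);pb=lambda p:(269+p[0]/4-.4,167+p[1]/4-.4)
Q=[]
for p,q in zip(A,B):
    X,e=tri((a,pa(p)),(b,pb(q)));Q.append(X);print(X.round(4),np.round(e,4))
Q=np.array(Q);print("ctr",Q.mean(0),"w",Q[1]-Q[0],Q[3]-Q[2],"d",Q[0]-Q[2],Q[1]-Q[3])
w=Q[0]+Q[2]-Q[1]-Q[3];print("yaw tile y deg",np.degrees(np.arctan2(w[1],w[0])))
# rack back edge direction in w4: crop (0,290)->(400,250) of the near edge
z=.012;r=atz(b,pb((0,293)),z)-atz(b,pb((398,262)),z);print("rack yaw",np.degrees(np.arctan2(r[1],r[0])))
E
python3 tile.py
```

```text
[0.4797 0.1216 0.048 ] [0.0003 0.0003]
[0.4739 0.0934 0.0479] [0.0003 0.0003]
[0.46   0.1256 0.0543] [0.0002 0.0002]
[0.4538 0.0978 0.0528] [0.0002 0.0002]
ctr [0.46683794 0.10960124 0.05076924] w [-5.77458560e-03 -2.82091752e-02 -8.70645773e-05] [-0.00623187 -0.02783242 -0.00152369] d [ 0.01962314 -0.00403514 -0.00629612] [ 0.02008042 -0.00441189 -0.0048595 ]
yaw tile y deg 77.90764800693124
rack yaw 78.04836030100105
```

Tile found: top centre (0.467,0.110,0.051), yaw 77.9°, lean about 0.27. I narrow the jaws, turn −0.93 units, descend to TCP z = 0.05 and grip.

Emit:
drive_tool(
  commands=[
    [[56,0,0,0,-0.93],[56,-0.13,-0.2,0,0],[56,0,0,1,0],[56,0,0,1,0],[56,0,0,1,0],[56,0,0,1,0],[56,0,0,0,0],[56,0,0,0,0]],
  ],
)

```text
t: 5.05
ee_pos: [0.4642, 0.111, 0.1235]
ee_rot: [0.994, -0.105, 0.0, -0.0]
force: [-0.2, -0.4, -0.2]
opening: 0.0557
gripper_force: 0.0
```

```bash
python3 cap.py wrist w5; python3 - <<'E'
from h import *
c=pickle.load(open("w5.pkl","rb"));print(proj(c,[[.4668,.1096,.0508],[.4642,.1102,.05]]))
cv2.imwrite("pics/w5c.png",cv2.resize(c["frame"][200:440,160:480,::-1],None,fx=2,fy=2))
E
```

```text
5.1 [0.46457738 0.11109146 0.12416129] [[0.9779, -0.2089, 0.0021], [-0.2089, -0.9779, -0.0001], [0.0021, -0.0004, -1.0]] 0.05597442885751588 0.0 [ 0.21169833 -0.67951436  1.27083931]
[[323.25918587 249.61367335]
 [323.19528203 252.8223219 ]]
```

View pics/w5c.png

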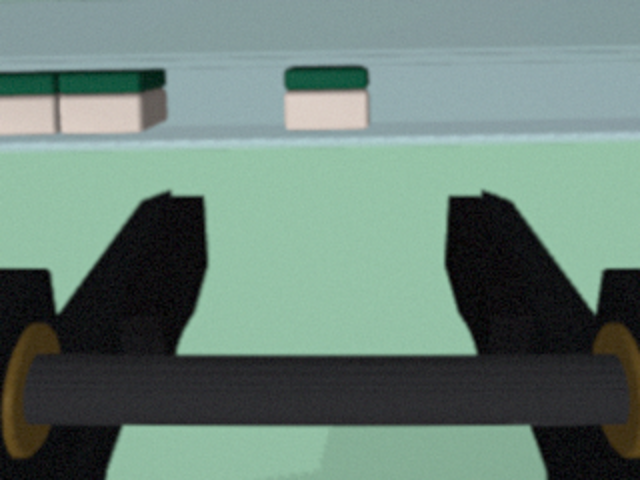

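The tile's top end is at (323.5,249), as predicted, squarely between the fingers and clear of the hand tiles. Descend and grip.

Emit:
drive_tool(
  commands=[
    [[56,0,0,0.8,0],[56,0,0,0.8,0],[56,0,0,0.5,0],[56,0,0,0.35,0],[56,0,0,0,0],[40,0,0,0,0],[34,0,0,0,0],[26,0,0,0,0],[26,0,0,0,0],[26,0,0,0,0],[26,0,0,0,0]],
  ],
)

```text
t: 6.2
ee_pos: [0.4637, 0.1114, 0.0494]
ee_rot: [0.995, -0.104, 0.0, 0.0]
force: [-0.1, 1.2, -0.0]
opening: 0.026
gripper_force: 0.0
```

```bash
python3 cap.py wrist w6;python3 cap.py scene s6; python3 - <<'E'
from h import *
c=pickle.load(open("w6.pkl","rb"));s=pickle.load(open("s6.pkl","rb"))
print(proj(c,[[.4668,.1096,.0508],[.4637,.1114,.0494]]),proj(s,[[.4668,.1096,.0508]]))
f=s["frame"]; u,v=proj(s,[.4668,.1096,.04])[0].astype(int)
# ivory blobs in wrist
for n,k in(("w5",None),("w6",None)):
    g=pickle.load(open(n+".pkl","rb"))["frame"].astype(int)
    m=((g[...,0]>g[...,1])&(g[...,0]>130)&(g[...,0]-g[...,2]<60)).astype(np.uint8)
    N,l,st,ce=cv2.connectedComponentsWithStats(m)
    print(n,[(st[i].tolist(),ce[i].round().tolist()) for i in range(1,N) if st[i][4]>100])
E
```

```text
6.25 [0.46366179 0.11136808 0.04929902] [[0.9782, -0.2076, 0.0001], [-0.2076, -0.9782, 0.0], [0.0001, -0.0, -1.0]] 0.026200953792433146 0.0 [-1.11684481  0.39999907 -0.85323738]
6.3 [0.46363587 0.11137029 0.04927737] [[0.9782, -0.2076, 0.0], [-0.2076, -0.9782, 0.0], [-0.0, -0.0, -1.0]] 0.02584289813501226 0.0 [ 0.17525706 -0.31772566  0.24718764]
[[323.78308615 296.85066506]
 [321.56625567 301.64891954]] [[395.52298167 223.50661948]]
w5 [([302, 245, 42, 20, 791], [323.0, 255.0]), ([189, 247, 43, 20, 780], [210.0, 257.0]), ([105, 249, 41, 19, 754], [125.0, 258.0]), ([147, 248, 42, 20, 763], [167.0, 257.0]), ([65, 250, 39, 18, 687], [84.0, 259.0])]
w6 [([295, 291, 58, 26, 1384], [323.0, 304.0]), ([79, 293, 58, 26, 1412], [108.0, 306.0]), ([137, 293, 60, 26, 1481], [166.0, 305.0]), ([0, 294, 23, 25, 529], [10.0, 307.0]), ([23, 294, 56, 26, 1373], [50.0, 306.0])]
```

```bash
python3 - <<'E'
from h import *
c=pickle.load(open("w6.pkl","rb"));s=pickle.load(open("s6.pkl","rb"))
a=cv2.resize(c["frame"][240:440,220:420,::-1],(400,400),interpolation=cv2.INTER_CUBIC)
b=cv2.resize(s["frame"][180:260,355:435,::-1],(400,400),interpolation=cv2.INTER_CUBIC)
cv2.imwrite("pics/m4.png",np.hstack([a,b]))
E
```

```text
(no output)
```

View pics/m4.png

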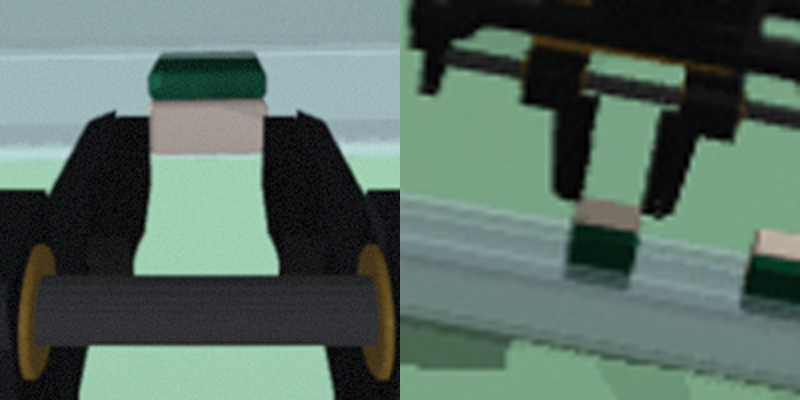

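```bash
python3 - <<'E'
from h import *
c=pickle.load(open("w6.pkl","rb"));s=pickle.load(open("s6.pkl","rb"))
print(tri((c,(294,298)),(s,(405,222.5))),tri((c,(352.5,298)),(s,(391,219))))
for z in(.03,.05,.07): print(z,proj(s,[[.4637+.0027,.1114+.013,z],[.4637-.0027,.1114-.013,z]]).round(1).tolist(),proj(c,[[.4637+.0027,.1114+.013,z],[.4637-.0027,.1114-.013,z]]).round(1).tolist())
E
```

```text
(array([0.47469165, 0.12516554, 0.06213655]), [np.float64(0.0029895038610724413), np.float64(0.0029895038610724145)]) (array([0.47317708, 0.09605529, 0.06966641]), [np.float64(0.0007139978193540708), np.float64(0.0007139978193541159)])
0.03 [[400.8, 230.5], [389.1, 228.3]] [[298.0, 285.5], [345.5, 285.4]]
0.05 [[402.1, 224.0], [390.2, 221.8]] [[295.3, 302.3], [347.8, 302.1]]
0.07 [[403.5, 217.3], [391.4, 215.1]] [[292.0, 322.9], [350.7, 322.8]]
```

The wrist and scene views both show the real fingertips about 16 mm above the reported TCP, at z ≈ 0.065. The jaws therefore closed just over the tile, which has not moved. I reopen, go down 30 mm further watching the force, and grip again.

Emit:
drive_tool(
  commands=[
    [[56,0,0,0,0],[56,0,0,0,0],[56,0,0,0,0],[56,0,0,0.4,0],[56,0,0,0.4,0],[56,0,0,0.2,0],[56,0,0,0,0],[40,0,0,0,0],[34,0,0,0,0],[26,0,0,0,0],[26,0,0,0,0],[26,0,0,0,0]],
  ],
)

```text
t: 7.5
ee_pos: [0.4638, 0.1113, 0.0196]
ee_rot: [0.995, -0.104, 0.0, -0.0]
force: [-1.0, -0.5, 3.7]
opening: 0.0298
gripper_force: 30.0
```

Emit:
drive_tool(
  commands=[
    [[26,0,0,-0.3,0],[26,0,0,-0.5,0],[26,0,0,-0.8,0],[26,0,0,-1,0],[26,0,0,-1,0],[26,0,0,-1,0],[26,0,0,0,0],[26,0,0,0,0]],
  ],
)

```text
t: 8.3
ee_pos: [0.4635, 0.1113, 0.1576]
ee_rot: [0.995, -0.104, 0.0, -0.0]
force: [-0.2, 0.2, -0.8]
opening: 0.0298
gripper_force: 30.0
```

```bash
python3 cap.py wrist w7;python3 cap.py scene s7; python3 - <<'E'
from h import *
for n in("w6","w7","s6","s7"):
    g=pickle.load(open(n+".pkl","rb"))["frame"].astype(int)
    m=((g[...,0]>g[...,1])&(g[...,0]>130)&(g[...,0]-g[...,2]<60)).astype(np.uint8)
    if n[0]=="s": m[:,:340]=0;m[:,500:]=0;m[:170]=0;m[300:]=0
    N,l,st,ce=cv2.connectedComponentsWithStats(m)
    print(n,[(st[i].tolist(),ce[i].round(1).tolist()) for i in range(1,N) if st[i][4]>25])
E
```

```text
8.35 [0.46311582 0.11134648 0.15679712] [[0.9782, -0.2076, -0.001], [-0.2076, -0.9782, 0.0], [-0.001, 0.0002, -1.0]] 0.029753450376678495 29.963403554638717 [ 0.31750881  0.38873709 -0.7896987 ]
8.4 [0.46301201 0.11134345 0.15638663] [[0.9782, -0.2076, -0.002], [-0.2076, -0.9782, 0.0], [-0.002, 0.0004, -1.0]] 0.02919501096307713 29.963320065917287 [-0.45447716  0.9465419  -0.56283902]
w6 [([295, 291, 58, 26, 1384], [323.1, 303.5]), ([79, 293, 58, 26, 1412], [107.7, 305.9]), ([137, 293, 60, 26, 1481], [166.2, 305.5]), ([0, 294, 23, 25, 529], [10.4, 306.5]), ([23, 294, 56, 26, 1373], [50.3, 306.2])]
w7 [([93, 233, 111, 18, 1780], [148.9, 242.0]), ([205, 233, 37, 17, 623], [223.0, 241.0]), ([289, 323, 68, 29, 1929], [322.7, 337.0])]
s6 [([426, 226, 42, 12, 189], [446.9, 231.4]), ([469, 234, 12, 6, 56], [474.6, 236.4])]
s7 [([426, 226, 42, 12, 188], [446.9, 231.4]), ([469, 234, 12, 6, 56], [474.6, 236.4])]
```

The tile is held at 30 N and the hand tiles show no movement. Next I turn about 84.4° so the face looks at the lens, then approach.

Emit:
drive_tool(
  commands=[
    [[26,0,0,-0.3,-1],[26,0,0,0,-1],[26,0,0,0,-1],[26,0,0,0,-1],[26,0,0,0,-1],[26,0,0,0,-1],[26,0,0,0,-1],[26,0,0,0,-1],[26,0,0,0,-1],[26,0,0,0,-1],[26,0,0,0,-1],[26,0,0,0,-1],[26,0,0,0,-1],[26,0,0,0,-1],[26,0,0,0,-1],[26,0,0,0,-1],[26,0,0,0,-0.88],[26,0,0,0,0]],
  ],
)

```text
t: 10.2
ee_pos: [0.4632, 0.1113, 0.1652]
ee_rot: [0.807, 0.591, -0.001, -0.001]
force: [-0.0, -0.6, -1.0]
opening: 0.0299
gripper_force: 30.0
```

Emit:
drive_tool(
  commands=[
    [[26,-0.5,0.4,0,0],[26,-0.95,0.7,0,0],[26,-0.95,0.7,0,0],[26,-0.95,0.7,0,0],[26,-0.95,0.7,0,0],[26,-0.95,0.7,0,0],[26,-0.95,0.7,0,0],[26,-0.95,0.7,0,0],[26,-0.95,0.7,0,0],[26,-0.7,0.5,0,0],[26,-0.4,0.2,0,0],[26,0,0,0,0],[26,0,0,0,0]],
  ],
)

```text
t: 11.5
ee_pos: [0.5715, -0.2115, 0.1659]
ee_rot: [0.807, 0.591, -0.0, -0.001]
force: [0.0, 0.2, -1.4]
opening: 0.0296
gripper_force: 30.0
```

```bash
python3 cap.py wrist w8;python3 cap.py scene s8;python3 cap.py top t8
```

```text
11.55 [ 0.57159485 -0.21117848  0.16615378] [[0.3017, 0.9534, -0.0006], [0.9534, -0.3017, 0.0006], [0.0004, -0.0007, -1.0]] 0.030061971531271686 29.963414725898474 [ 0.53546508  0.2155347  -0.6987569 ]
11.6 [ 0.57166887 -0.21112251  0.16635466] [[0.3013, 0.9535, -0.0003], [0.9535, -0.3013, 0.0004], [0.0003, -0.0004, -1.0]] 0.029739069593280515 29.963415163492755 [-0.41704462 -0.86875484  0.52384768]
11.65 [ 0.57176064 -0.21120189  0.16644449] [[0.3011, 0.9536, -0.0], [0.9536, -0.3011, 0.0002], [0.0002, -0.0001, -1.0]] 0.029692124219536452 29.963438630502424 [ 0.04589247 -0.94237237 -0.97772723]
```

Now at 170 mm and steady. I check numerically that the tile kept its lean in the grip, using the wrist view of its upper end and the scene's side view.

```bash
cat > chk.py <<'E'
from h import *
from scipy.optimize import least_squares
L=lambda n:pickle.load(open(n+".pkl","rb"))
EE={"w6":([.4637,.1114,.0494],None),"w7":([.46312,.11135,.1568],None),"w8":([.5716,-.2112,.16615],None)}
def iv(n):
    g=L(n)["frame"].astype(int);m=((g[...,0]>g[...,1])&(g[...,0]>110)&(g[...,0]-g[...,2]<60)).astype(np.uint8)
    N,l,st,ce=cv2.connectedComponentsWithStats(m)
    i=min((i for i in range(1,N) if st[i][4]>600),key=lambda i:abs(ce[i][0]-323))
    c=cv2.findContours((l==i).astype(np.uint8),0,cv2.CHAIN_APPROX_NONE)[0][0]
    return cv2.approxPolyDP(c,4,True)[:,0].tolist(),[int(v) for v in st[i]],ce[i]
def toolR(n):
    yaw={"w6":-12,"w7":-12,"w8":72.45}[n];return R.from_euler("z",yaw,degrees=True).as_matrix()
def top(n,dx,dz,p,d,dy=0): # four ivory corners: tile axes x=(cos p,0,-sin p)
    ux=np.array([np.cos(p),0,-np.sin(p)]);c=np.array([dx,dy,dz])
    X=np.array([c-.011*ux+[0,s*.015,0] for s in(1,-1)]+[c+(d-.011)*ux+[0,s*.015,0] for s in(1,-1)])
    return proj(L(n),X@toolR(n).T+EE[n][0])
for n in EE:
    print(n,*iv(n))
print("w6 model",top("w6",.0033,.0014,.26,.015).round(1).tolist())
print("w7 model",top("w7",.0033,.031,.26,.015).round(1).tolist())
print("w8 model",top("w8",.0033,.031,.26,.015).round(1).tolist())
print("w8 model p+.1",top("w8",.0033,.031,.36,.015).round(1).tolist())
E
python3 chk.py
```

```text
w6 [[352, 292], [296, 291], [296, 315], [350, 315]] [295, 290, 58, 27, 1454] [322.8349381  303.05914718]
w7 [[289, 324], [291, 351], [356, 350], [354, 321]] [289, 321, 69, 31, 2063] [322.99466796 336.41541444]
w8 [[357, 323], [291, 321], [289, 350], [355, 351]] [288, 320, 70, 33, 2176] [323.13051471 336.02941176]
w6 model [[291.7, 318.6], [351.4, 318.7], [291.6, 289.1], [351.6, 289.2]]
w7 model [[286.4, 353.7], [356.7, 353.8], [286.2, 319.2], [357.1, 319.3]]
w8 model [[285.4, 351.8], [356.5, 351.8], [285.1, 316.9], [356.8, 316.9]]
w8 model p+.1 [[285.1, 352.6], [356.8, 352.6], [285.2, 316.7], [356.7, 316.7]]
```

Emit:
drive_tool(
  commands=[
    [[26,-0.4,0.05,0,0],[26,-0.6,0.05,0,0],[26,-0.4,0,0,0],[26,-0.2,0,0,0],[26,0,0,0,0],[26,0,0,0,0],[26,0,0,0,0]],
  ],
)

```text
t: 12.35
ee_pos: [0.5603, -0.2587, 0.1663]
ee_rot: [0.807, 0.591, 0.0, -0.0]
force: [-0.0, -0.1, -0.2]
opening: 0.0296
gripper_force: 30.0
```

```bash
python3 cap.py wrist w9;python3 cap.py scene s9;python3 cap.py top t9; cat > pitch.py <<'E'
from h import *
from scipy.optimize import differential_evolution
L=lambda n:pickle.load(open(n+".pkl","rb"))
def cls(c):
    g=cv2.GaussianBlur(c["frame"],(0,0),.5).astype(int);r,G,b=g[...,0],g[...,1],g[...,2]
    o=np.zeros(r.shape,int); o[(r>G*.98)&(r>70)]=1; o[(G>1.6*r)&(G<110)&(r<50)&(G>25)]=2; o[(r<40)&(G<40)]=3
    return o
def pieces(tcp,yaw,dx,dz,p,d=.0145):
    T=(R.from_euler("z",yaw)*R.from_euler("y",p)).as_matrix()
    c=np.array(tcp)+R.from_euler("z",yaw).apply([dx,0,dz])
    f=lambda a,b:np.array([[x,y,z] for x in(a,b) for y in(-.015,.015) for z in(-.04,0)])@T.T+c
    return f(-.011,d-.011),f(d-.011,.011)
def run(name,tcp,yaw):
    c=L(name);o=cls(c);u,v=proj(c,np.array(tcp)+[0,0,.01])[0].astype(int);x0,y0=u-35,v-35;w=o[y0:y0+70,x0:x0+70]
    k=4;W=cv2.resize(w.astype(np.uint8),None,fx=k,fy=k,interpolation=cv2.INTER_NEAREST)
    print(name,(u,v),"\n".join("".join(".IG#"[q] for q in row[12:60]) for row in w[18:56]))
    def cost(q):
        m=np.zeros(W.shape,np.uint8);P=pieces(tcp,yaw,*q)
        ctr=[np.linalg.norm(p.mean(0)-c["position"]) for p in P]
        for i in np.argsort(ctr)[::-1]:
            h=cv2.convexHull(((proj(c,P[i])-[x0,y0]+.5)*k).round().astype(np.int32));cv2.fillConvexPoly(m,h,int(i)+1)
        return ((m!=W)&(W!=3)).sum()/k**2
    for p in np.arange(0,.6,.1): print(round(p,2),min(cost((dx,dz,p)) for dx in np.arange(-.005,.0121,.002) for dz in np.arange(.023,.0371,.002)))
    r=differential_evolution(cost,[(-.008,.014),(.02,.04),(-.1,.7)],seed=0,maxiter=40);print(r.x,r.fun)
if __name__=="__main__":
    from cell import ctrl
    s=ctrl.get_state();e=s["ee_pos"];M=toolaxes(s);yaw=np.arctan2(M[1,0],M[0,0]);print(e,yaw)
    run("s9",e,yaw)
E
python3 pitch.py
```

```text
12.4 [ 0.56037987 -0.2586915   0.16627513] [[0.3015, 0.9535, -0.0], [0.9535, -0.3015, 0.0001], [0.0001, -0.0, -1.0]] 0.02986383007935109 29.963479666821513 [-0.30613642  0.15772114 -0.92953103]
12.45 [ 0.56037035 -0.25869751  0.16627175] [[0.3015, 0.9535, -0.0], [0.9535, -0.3015, 0.0001], [0.0001, -0.0001, -1.0]] 0.029755182793657884 29.963333710302322 [-0.16401241  0.17736352 -0.29516819]
12.5 [ 0.56039966 -0.2587413   0.16628771] [[0.3015, 0.9535, 0.0001], [0.9535, -0.3015, 0.0], [0.0, 0.0001, -1.0]] 0.029488631957778243 29.96345826841207 [ 0.03969411 -0.4056964  -0.46150818]
[ 0.56039966 -0.2587413   0.16628771] 1.2645627474263001
s9 (np.int64(213), np.int64(200)) ############.....II###############..............
############......I###############..............
###########........###############..............
##########........#####..#########..............
##########....########IIIII########.............
##########...#######.IIIIIII.######.............
##########..########IIIIIIII.G#####.............
####################IIIIIII.GGGG##..............
####################IIIIII.GGGGG
[... 848 characters left out ...]
.
................IIII#####G......................
..................II####G.......................
....................G##G........................
.....................GGG........................
................................................
................................................
................................................
................................................
................................................
................................................
................................................
................................................
0.0 110.3125
0.1 93.3125
0.2 75.125
0.3 62.0
0.4 72.1875
0.5 81.8125
[0.0042641  0.03388896 0.29576267] 58.875
```

Fitted lean in the hand is about 0.27–0.29 rad, so the grip kept it. I tighten the webcam tilt estimate with sub-pixel bar edges to confirm the angular margin.

```bash
cat > tilt.py <<'E'
from disc2 import *
# sub-pixel left/right bar edges in the wrist views
def edges(i,rowsL,rowsR,xl,xr):
    g=cv2.GaussianBlur(V[i]["frame"].mean(2).astype(np.float32),(0,0),.7);L_=[]
    for rows,rng,s in((rowsL,xl,-1),(rowsR,xr,1)):
        for r in rows:
            a=g[r,rng(r)-14:rng(r)+15]; 
            t=55; k=[j for j in range(28) if (a[j]-t)*(a[j+1]-t)<0]
            if k:
                j=min(k,key=lambda j:abs(j-14));L_.append((rng(r)-14+j+(t-a[j])/(a[j+1]-a[j]),r))
    return L_
ln=lambda p,q:(lambda r:int(round(p[0]+(q[0]-p[0])*(r-p[1])/(q[1]-p[1]))))
f1=lambda p:full(0,p);f2=lambda p:full(1,p)
E1=edges(0,list(range(152,182,4)),list(range(135,180,4)),ln(f1((197,85)),f1((103,545))),ln(f1((370,310)),f1((305,555))))
E2=edges(1,list(range(272,290,3)),list(range(200,262,5)),ln(f2((470,170)),f2((385,560))),ln(f2((668,195)),f2((585,500))))
print(np.round(E1,1).tolist(),np.round(E2,1).tolist())
def box(q,D,H,z0):
    A=axes(q[3],q[4]);r=[]
    B=np.array([[q[7]+a,b,c*H+z0] for a in(0,D) for b in(-.046,.046) for c in(-.5,.5)])@A.T+q[:3]
    for i,E in((0,E1),(1,E2)):
        h=cv2.convexHull(proj(V[i],B).astype(np.float32))
        r+=[cv2.pointPolygonTest(h,tuple(map(float,p)),True)*.7 for p in E]
    for i in(2,3):
        h=cv2.convexHull(proj(V[i],B).astype(np.float32))
        r+=[.3*cv2.pointPolygonTest(h,tuple(map(float,full(i,p))),True) for p in P[i]]
    return r
def G(mode):
    def F(q):
        D={"tot":.026-q[7],"full":.026,"free":q[8]}[mode]
        return np.r_[rr(q[:8]),box(q,D,.03,q[9]),q[9]/.0015]
    return F
for m in("tot","full","free"):
    f=least_squares(G(m),[.522,-.3816,.197,-1.87,.15,.0102,.012,.0068,.02,0],loss="soft_l1",diff_step=1e-3,x_scale=[.01]*3+[.1]*2+[.005]*5)
    print(m,f.x.round(4).tolist(),f.cost)
for t in(.03,.06,.1,.14,.18,.22,.26,.3):
    c=[]
    for m in("tot","free"):
        H=lambda q:G(m)(np.r_[q[:4],t,q[4:]])
        f=least_squares(H,[.522,-.3816,.197,-1.87,.0102,.012,.0068,.02,0],loss="soft_l1",diff_step=1e-3,x_scale=[.01]*3+[.1]+[.005]*5);c.append(round(f.cost,2))
    print(t,c)
E
python3 tilt.py | grep -v "^led\|sd"
```

```text
[ 0.5222 -0.3816  0.197  -1.8643  0.0928  0.0102  0.012   0.0068] 4.414248821925766
[-0.7, 0.1, 0.8, 0.3, 0.9, 0.1, -0.6, -0.5, -0.1, 0.1, 0.5, 0.5, -0.1, -0.4, 1.2, 0.0, -0.3, -0.6, -0.2, -0.5, -0.1, 0.8, 0.2, 0.2, 0.1, 0.2, -0.2, -1.4, -0.2, -0.4]Traceback (most recent call last):
  File "tilt.py", line 14, in <module>
    E1=edges(0,list(range(152,182,4)),list(range(135,180,4)),ln(f1((197,85)),f1((103,545))),ln(f1((370,310)),f1((305,555))))
  File "tilt.py", line 8, in edges
    t=55; k=[j for j in range(28) if (a[j]-t)*(a[j+1]-t)<0]
                                               ~^^^^^
IndexError: index 17 is out of bounds for axis 0 with size 17
```

```bash
sed -i 's/range(28)/range(len(a)-1)/' tilt.py; python3 tilt.py | grep -v "^led\|sd"|tail -12
```

```text
[[573.9, 152.0], [573.0, 156.0], [572.1, 160.0], [571.2, 164.0], [570.5, 168.0], [569.6, 172.0], [568.8, 176.0], [567.9, 180.0], [636.2, 135.0], [635.0, 139.0], [634.1, 143.0], [632.9, 147.0], [632.0, 151.0], [631.0, 155.0], [629.9, 159.0], [629.0, 163.0], [627.8, 167.0], [626.8, 171.0], [625.7, 175.0], [624.8, 179.0]] [[546.8, 272.0], [545.9, 275.0], [545.3, 278.0], [544.6, 281.0], [544.0, 284.0], [543.3, 287.0], [619.3, 200.0], [617.9, 205.0], [616.5, 210.0], [615.2, 215.0], [613.7, 220.0], [612.4, 225.0], [611.2, 230.0], [609.7, 235.0], [608.5, 240.0], [607.0, 245.0], [605.7, 250.0], [604.4, 255.0], [603.9, 260.0]]
tot [0.5221, -0.3819, 0.1965, -1.8695, 0.1063, 0.0104, 0.0116, 0.0071, 0.0254, 0.0045] 7.754834496271554
full [0.5188, -0.3871, 0.1882, -1.8544, 0.289, 0.0133, 0.0128, 0.008, 0.025, -0.0084] 31.976185127513265
free [0.5219, -0.3821, 0.1962, -1.8679, 0.1353, 0.0106, 0.0113, 0.0077, 0.0198, 0.0026] 7.219183505491458
0.03 [np.float64(12.03), np.float64(10.93)]
0.06 [np.float64(9.47), np.float64(9.22)]
0.1 [np.float64(7.79), np.float64(7.67)]
0.14 [np.float64(8.79), np.float64(7.23)]
0.18 [np.float64(12.74), np.float64(8.21)]
0.22 [np.float64(19.11), np.float64(11.33)]
0.26 [np.float64(26.42), np.float64(16.82)]
0.3 [np.float64(33.64), np.float64(23.17)]
```

Everything agrees:
- **Webcam tilt:** about 0.12 rad, against a tile lean of about 0.27. The error of about 0.15 rad is within the 0.22 limit.
- **Face centre:** about 117 mm before the lens, within about 2 mm of the line of sight.
- **Grip:** 30 N and still.

I hand it in.

```bash
python3 -c "
from cell import ctrl
print(ctrl.sign_off())"
```

```text
the job is handed in; nothing more can be done
None
```

The job is handed in, result not shown: the drawn tile is gripped by its narrow sides at 30 N, upright about 117 mm in front of the lens and central, with the face an estimated 0.15 rad off square (limit 0.22).

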